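# Pin the length stop of a batten jig and hold a batten in it

### The arm

A 6-joint arm with a two-finger parallel gripper is mounted at the origin on a cart in front of the work surface, level with it; the furniture and walls round the work are solid. World frame = base frame: x ahead of the robot, y to its left, z up, the work surface at z = 0. Lengths are in m, angles in degrees, forces in N, time in s.
With the tool pointing down it reaches from about 0.4 to 0.825 m from the base axis. Payload 7 kg.
Tool frame: the origin (TCP) lies on the centre line of the jaws, within the pads' length; the fingertips stand 19 mm ahead of it and the grasp point (between the pads) is the TCP (r.tip_extent is the distance from the TCP to the fingertips, in m); z points along the fingers, y is the line along which they close (so a half turn about z gives the same grasp; the last joint's range is limited). The gripper opens to 88 mm and grips with 3 to 60 N. Pads are 19 mm wide; open, the fingers measure 130 mm over their backs; the gripper's body (78 mm by 193 mm) begins 47 mm behind the grasp point.
Start: joints at [-47.664, 20.546, 0.682, 0, -70.136, -16.507], TCP at [0.294, -0.608, 0.246] pointing down, gripper open.
Joint ranges: [-176.03, 176.03], [-82.01, 121.73], [-58.28, 71.71], [-173.87, 95.51], [-174.79, -0.11], [-173.66, 173.66]. Speed limits (degrees/s): [136.94, 136.94, 172.46, 180, 180, 180].

### API

Orientations are given as [roll, pitch, yaw] about the fixed x, y, z axes, in that order (R = Rz(yaw) Ry(pitch) Rx(roll)).
In Python, from plant import r gives the robot as it stands. The module is installed in compiled form; this text tells all that it offers.
- The arm moves only by the tool jog_arm, never from a script. Its argument "deltas" is a list that holds one entry, the list of rows, each a list of 5 numbers: the opening, from -1 (shut) to 1 (fully open), then the shift along the world's x, y, z in cm, then the turn about the world's z in rad. In form: [[[claw, dx, dy, dz, turn], ...]]. A call has 1 to 8 rows; each row shifts and turns the commanded pose from where the row before left it; what a row does not reach is not made up. A row lasts 1/8 s, in which the tool goes at most 62.5 mm and 10.7 degrees, less where a joint would pass 70% of its speed; a pose out of reach is approached as far as the arm can. A call with a gripper value outside its range is refused whole. The fingers move at their own pace and stop on an object; "force" is the grip in N (left out, the last holds). Time passes only in rows, so rows that do not move let the fingers close. It gives the time, the measured TCP pose, the force, the opening and the grip force at its end, in the units of the state.
- r.get_state(): the state, without advancing time (a new reading comes with each control period).
- r.capture(name): name is "side" or "top" or "wrist"; returns the picture (400x640x3 uint8, blue, green, red); there is no depth.
- r.camera_info(name): a dict with "fx", "fy", "cx", "cy" (pixels), "view" (4x4, takes a point from world to camera coordinates). Camera axes: x right, y up, looking along -z (the intrinsics and any distortion apply to the point x, -y, -z); pixel columns grow to the right and rows downward; lengths in m; the calibration is good to about 2 mm. A picture is of the moment at which its call begins: read the wrist's pose just before it. camera_info takes no time and is no camera call; for the wrist camera it gives the pose at the moment of the call.
- r.close_job(): hands the job in; it is judged then, once.
The state is a dict: "time_s": time; "joints": joint angles; "qd": joint speeds; "joint_torque": joint torques, N m; "tcp_pos": TCP position; "eef_rot": TCP orientation; "contact_force": force on the tool from outside, world axes, zero at the start; "moment": the same for the moment, N m; "gripper_width": finger opening in m; "gripper_force": force on a finger pad.
Only numpy, scipy, OpenCV 4.12 (cv2) and the standard library are available. Lean on these libraries where they do the work, as an engineer would, in place of code of your own. Each camera call takes 0.05 s, during which the arm holds its last target. There are 200 camera calls.

### The job

Set up the batten jig and hold a batten in it ready for fixing: slide the jig's stop block over the middle one of the three index holes in the fence and lock it by dropping the loose pin, fully home, down through the stop and the fence. Then lay the single loose batten flat on the jig's bed, lengthways along the fence, bring its end up against the pinned stop, and press it with one slanting push, down onto the bed and back against the fence at the same time. Finish while still holding that push; do not let go, and leave the stapler, label roll and box of staples where they are.

Things in the scene. Friction and masses are not known exactly. Their poses are not given: they have to be found in the camera images.
- jig: Batten jig, fixed to the bench: plywood board 180 (x) x 310 (y) x 18 mm, turned by up to 0.2 rad. Origin: centre of the board's underside; x points to the fence (away from the robot), y along the fence to the robot's left, z up. It carries a grey bed, top at z = 24 mm, and behind it an aluminium fence, front face at x = 44 mm, which the steel stop block straddles.
- jig_bed: The jig's grey bed plate of slick laminate (friction about 0.25), 129 x 300 x 6 mm, from x = -85 to 44 and y = -150 to 150 mm in the jig's frame, top at z = 24 mm there. Origin at (0, 0, 18) mm in the jig's frame, axes as the jig's.
- jig_fence: The jig's aluminium fence, 36 (x) x 300 (y) x 51 mm: front face at x = 44, top at z = 69 mm in the jig's frame. Three upright index holes, 14 mm wide, go through it at x = 62 and y = 40, 85 and 130 mm (85 is the middle one). Origin under its middle, at (62, 0, 18) mm in the jig's frame, axes as the jig's.
- jig_stop (a joint): Slide of the steel stop along the fence (m): 0 = its hole over the middle index hole, + to the jig's +y, range +-0.04; 1 to 2 N move it, it stays put. In the jig's frame: a block over the bed, x = -13.5 to 42.5 mm, 44 mm wide along y (grip here), from 2 mm above the bed to z = 84 mm; and a bridge over the fence, top at 84 mm, with the pin hole: 14 mm wide, 3 mm countersink.
- stop_hole (a point): Centre of the mouth of the hole in the stop's bridge, on the bridge's top, 84 mm above the bench; moves with the stop.
- stop_face (a point): Middle of the stop's working face, which looks to the jig's -y: the batten's end bears here. At z = 54 mm in the jig's frame, 29.5 mm in front of the fence face; axes as the jig's; moves with the stop.
- index_hole (a point): Mouth of the middle index hole in the top of the fence, at (62, 85, 69) mm in the jig's frame.
- seat (a point): Where the batten's origin belongs when it is held home against fence, bed and the pinned stop: (22, -12, 24) mm in the jig's frame, axes as the jig's. The pinned stop keeps about 2 mm of play along y.
- lock_pin: Loose lock pin, 90 g: steel shank 12 mm thick, 45 mm long, tip tapered over 8 mm; above it a black knob 24 mm across, 28 mm high. Origin at the tip, z up towards the knob. At the start it stands in a hole of the wooden pin holder (50 x 90 x 50 mm high, fixed), the knob at 50 to 78 mm above the bench. Home in the jig, its knob rests on the stop's bridge, tip 39 mm above the bench.
- pin_tip (a point): Tip of the lock pin (its origin).
- batten: The single loose softwood batten, 44 (x) x 150 (y) x 30 (z) mm, about 0.18 kg, lying flat on the bench to the right of the jig. Origin: centre of its underside; y along its length. The stack of like battens at the back is fixed and not used.
- stapler_office: Grey stapler, 38 x 140 x 53 mm, near the front edge, left; leave it. Origin under its middle.
- roll_labels: White roll of labels, 60 mm across and 40 mm high, near the front edge, right of the middle; leave it. Origin under its middle.
- staples: Small blue cardboard box, 46 x 85 x 31 mm, behind the jig; leave it. Origin under its middle.
Mind the look-alikes: they are no part of the job. Several things look just like the lock_pin: the one meant starts farthest from the robot's base.

How it is judged:
By the outcome, as a careful person would: the job done as asked, in the order asked, and still so for the second after the job is handed in, while the arm keeps its last pose, push and grip.
It also fails if it takes over 72 s, if anything falls off the work surface, if the arm or the gripper's body presses on something with over 40 N, if the wrist force passes 120 N, or if a joint passes its speed limit or range.

## Working session

There is one attempt and no reset: what is moved stays moved. The work goes in short steps, Python scripts to look and compute and a tool call to move; the robot and the scene stay as the last step left them, time stands still between calls to the robot, and variables do not carry over. Pictures are saved under pics/ and viewed, at most 13 in all, crops included, and the job is handed in when it is done.

Besides the shell and the picture viewer there is one more tool, called after "Emit:" by a JSON object that holds its "name" and its "arguments", one argument or row to a line. jog_arm: Moves the arm, as the interface text tells. Its arguments: {"type":"object","properties":{"deltas":{"type":"array"},"force":{"type":"number"}},"required":["deltas"]}

```bash
mkdir -p pics
cat > h.py <<'E'
import numpy as np,cv2
from plant import r
def ray(name,u,v,info=None):
    i=info or r.camera_info(name); V=np.array(i["view"]); 
    d=np.array([(u-i["cx"])/i["fx"],-(v-i["cy"])/i["fy"],-1.0])
    R=V[:3,:3]; o=-R.T@V[:3,3]; return o,R.T@d
def onz(name,u,v,z,info=None):
    o,d=ray(name,u,v,info); return o+d*(z-o[2])/d[2]
def proj(name,p,info=None):
    i=info or r.camera_info(name); c=np.array(i["view"])@np.append(p,1)
    return i["cx"]+i["fx"]*c[0]/-c[2], i["cy"]-i["fy"]*c[1]/-c[2]
E
python3 - <<'E'
from h import *
for n in("top","side"):
    cv2.imwrite(f"pics/{n}0.png",r.capture(n)); i=r.camera_info(n); print(n,{k:v for k,v in i.items()})
s=r.get_state();print(s)
E
```

```text
top {'fx': 361.6724151926286, 'fy': 361.6724151926286, 'cx': 313.65520471666025, 'cy': 202.80553130985945, 'view': array([[-0.02921075, -0.99933252, -0.02193738,  0.03274615],
       [ 0.99216754, -0.03165394,  0.12083707, -0.56422144],
       [-0.12145082, -0.01823582,  0.99242992, -0.87672179],
       [ 0.        ,  0.        ,  0.        ,  1.        ]])}
side {'fx': 457.8901807489272, 'fy': 457.8901807489272, 'cx': 318.53090196647423, 'cy': 204.01810581161047, 'view': array([[-0.83678762, -0.54749408, -0.00605914,  0.45806108],
       [ 0.23216393, -0.36481716,  0.90166976, -0.21850842],
       [-0.49586933,  0.75309937,  0.43238286, -1.03212655],
       [ 0.        ,  0.        ,  0.        ,  1.        ]])}
{'time_s': 0.1, 'joints': array([-4.76637373e+01,  2.05887771e+01,  6.37871358e-01, -1.71539984e-02,
       -7.01351991e+01, -1.65057356e+01]), 'qd': array([-0.03284302, -0.07407697,  0.03292585,  0.06739327,  0.09021986,
       -0.03929679]), 'joint_torque': array([-1.24104936e-03, -5.84162879e+01,  2.93751222e+01,  7.01551706e+00,
        1.01434972e-02, -5.65454934e-05]), 'tcp_pos': array([ 0.29388602, -0.60720527,  0.24469311]), 'eef_rot': array([ 1.79912862e+02, -9.00353544e-03, -1.54175307e+02]), 'contact_force': array([ 0.21822006,  0.02614375, -0.09779149]), 'moment': array([ 0.06238546, -0.01486561, -0.00892074]), 'gripper_force': 0.0, 'gripper_width': 0.08759249524955567}
```

View pics/top0.png

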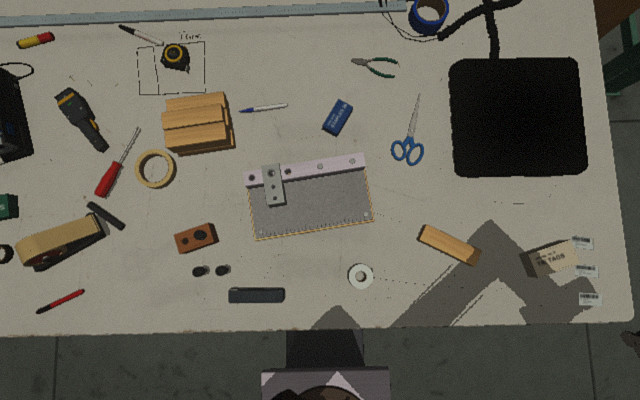

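View pics/side0.png

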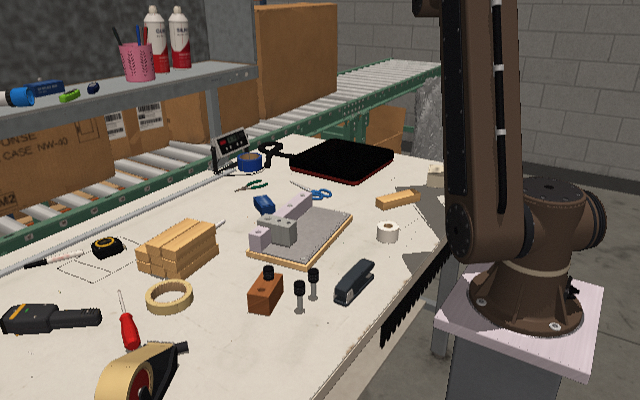

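Top view: the jig is at about (310,197), its stop at (273,185) and its fence holes at (251,178) and (288,171). The pin holder is at (196,237), with loose look-alike pins at (200,271) and (222,270). The batten is at (448,245). The side view shows one pin in the holder, at (268,272). I'll enlarge both areas.

Run:
```python
from h import *
a=cv2.imread("pics/top0.png")
b=cv2.resize(a[145:245,170:380],None,fx=3.8,fy=3.8,interpolation=cv2.INTER_CUBIC)[:,:800]
c=cv2.imread("pics/side0.png")[180:320,235:445]
c=cv2.resize(c,None,fx=1.5,fy=1.5,interpolation=cv2.INTER_CUBIC)
c=cv2.copyMakeBorder(c,0,0,0,b.shape[1]-c.shape[1],cv2.BORDER_CONSTANT)
cv2.imwrite("pics/crop1.png",np.vstack([b,c])); print(b.shape)
# batten
hsv=cv2.cvtColor(a,cv2.COLOR_BGR2HSV)
m=cv2.inRange(hsv,(8,80,90),(25,255,255)); m[:, :400]=0; m[:,500:]=0;m[:210]=0;m[280:]=0
cs=cv2.findContours(m,0,1)[0]; k=max(cs,key=cv2.contourArea); rc=cv2.minAreaRect(k);print(rc)
for p in cv2.boxPoints(rc): print(p,onz("top",*p,0.03).round(4),onz("top",*p,0).round(4))
for q in [(251,178),(288,171)]:print(onz("top",*q,.069).round(4))
```

```text
(380, 798, 3)
((449.8699951171875, 244.741455078125), (61.18202209472656, 17.75615692138672), 26.003347396850586)
[418.4834  239.30898] [ 0.4658 -0.2423  0.03  ] [ 0.4662 -0.2502  0.    ]
[426.26813 223.3503 ] [ 0.5049 -0.2641  0.03  ] [ 0.5065 -0.2728  0.    ]
[481.2566  250.17393] [ 0.4346 -0.3945  0.03  ] [ 0.434  -0.4075  0.    ]
[473.47186 266.13263] [ 0.3964 -0.3723  0.03  ] [ 0.3945 -0.3845  0.    ]
[0.6269 0.1668 0.069 ]
[0.6413 0.0755 0.069 ]
```

View pics/crop1.png

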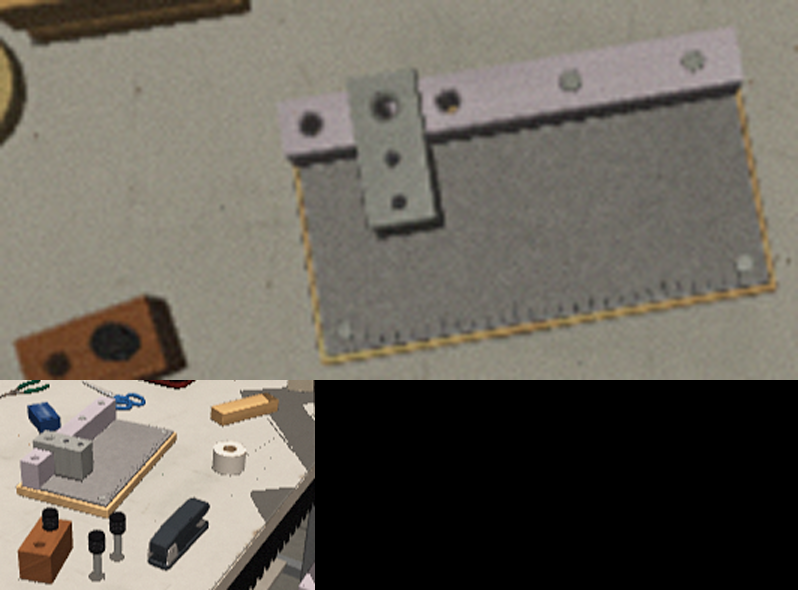

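Run:
```python
from h import *
a=cv2.imread("pics/top0.png")
f=lambda u,v,z:onz("top",170+u/3.8,145+v/3.8,z)
A=f(311,124,.069);B=f(448,101,.069);H=f(384,106,.084)
d=A-B;print("len",np.linalg.norm(d),"yaw",np.degrees(np.arctan2(-d[0],d[1])),"mid",(A+B)/2,"stophole",H)
for c in [(280,102),(290,158),(737,28),(742,80)]:print(f(*c,.069).round(4))
print("board",[f(*c,.02).round(4) for c in[(323,361),(776,288)]])
print("stop front",f(370,226,.084),f(435,216,.084))
g=cv2.cvtColor(a,cv2.COLOR_BGR2GRAY)[222:246,190:212]
m=(g<45).astype('u1')*255; k=max(cv2.findContours(m,0,1)[0],key=cv2.contourArea);(u,v),R=cv2.minEnclosingCircle(k)
print("knob",u+190,v+222,R,onz("top",u+190,v+222,.076), cv2.boundingRect(k))
i=r.camera_info("wrist");V=i["view"];R=V[:3,:3];print(i["fx"],i["cx"],i["cy"],-R.T@V[:3,3],R.round(3).tolist())
```

```text
len 0.08971453815431897 yaw 7.76449973759273 mid [0.6338473  0.12023879 0.069     ] stophole [0.63485274 0.11521773 0.084     ]
[0.6429 0.1847 0.069 ]
[0.606  0.1784 0.069 ]
[ 0.6816 -0.1124  0.069 ]
[ 0.6473 -0.114   0.069 ]
board [array([0.4764, 0.1673, 0.02  ]), array([ 0.5159, -0.1364,  0.02  ])]
stop front [0.55842485 0.12518065 0.084     ] [0.56344797 0.08415807 0.084     ]
knob 200.0 234.5 6.18475866317749 [0.49212493 0.28914271 0.076     ] (4, 8, 13, 10)
349.15039068251826 322.79696870108546 207.68151605563781 [ 0.23073424 -0.63738623  0.38385489] [[-0.436, 0.9, 0.0], [-0.869, -0.42, -0.261], [-0.235, -0.114, 0.965]]
```

Emit:
{"name": "jog_arm", "arguments": {
  "deltas": [
    [[1,1.85,4.5,0,-0.02],[1,1.85,4.5,0,-0.02],[1,1.85,4.5,0,-0.02],[1,1.85,4.5,0,-0.02],[1,1.85,4.5,0,-0.02],[1,1.85,4.5,0,-0.02],[1,1.85,4.5,0,-0.02],[1,1.85,4.5,0,-0.02]]
  ]
}}

```text
time_s: 1.1
tcp_pos: [0.4422, -0.246, 0.2454]
eef_rot: [180.0, -0.0, -163.4]
contact_force: [0.8, -0.3, 0.0]
gripper_width: 0.0879
gripper_force: 0.0
```

Emit:
{"name": "jog_arm", "arguments": {
  "deltas": [
    [[1,1.85,4.5,0,-0.02],[1,1.85,4.5,0,-0.02],[1,1.85,4.5,-1,-0.02],[1,1.85,4.5,-1,-0.02],[1,1.85,4.5,-1,-0.02],[1,1.85,4.5,-1,-0.02],[1,1.65,4.0,-1,-0.02],[1,1.65,4.0,-1,-0.02]]
  ]
}}

```text
time_s: 2.1
tcp_pos: [0.5862, 0.1039, 0.1849]
eef_rot: [-180.0, -0.0, -172.5]
contact_force: [0.7, -1.0, -0.1]
gripper_width: 0.0877
gripper_force: 0.0
```

Emit:
{"name": "jog_arm", "arguments": {
  "deltas": [
    [[1,0,0,0,0],[1,0,0,0,0],[1,0,0,0,0]]
  ]
}}

```text
time_s: 2.48
tcp_pos: [0.5858, 0.1017, 0.1859]
eef_rot: [180.0, 0.0, -172.5]
contact_force: [-0.3, 1.0, 0.5]
gripper_width: 0.0878
gripper_force: 0.0
```

Run:
```python
from h import *
import json
i=r.camera_info("wrist");s=r.get_state();a=r.capture("wrist");cv2.imwrite("pics/w1.png",a)
np.savez("w1.npz",view=i["view"]);print(s["tcp_pos"],s["eef_rot"],s["time_s"])
```

```text
[0.58582295 0.10165174 0.18587099] [ 1.79997561e+02  1.15310220e-02 -1.72543291e+02] 2.475
```

View pics/w1.png

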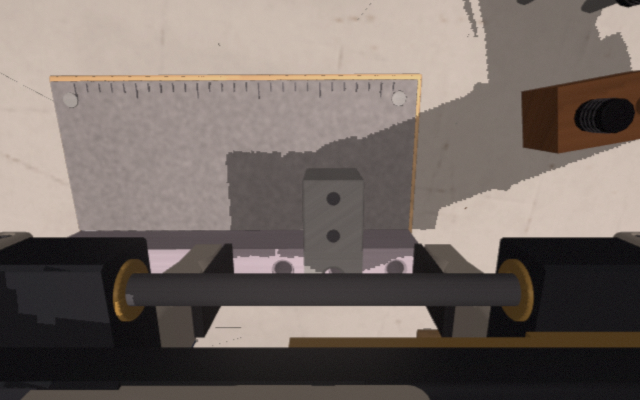

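The wrist view shows the stop block top at columns 304–363 (rows 182–270), fence holes at (283,268) and (397,268), and the knob at (605,115).

```bash
cat >> h.py <<'E'
YAW=np.radians(7.45); X=np.array([np.cos(YAW),np.sin(YAW)]);Y=np.array([-np.sin(YAW),np.cos(YAW)])
E
python3 - <<'E'
from h import *
i=r.camera_info("wrist")
w=lambda u,v,z:onz("wrist",u,v,z,i)
A=w(397,268,.069);B=w(283,268,.069)
print("angles")
for P,Q,z in[((50,78),(421,76),.018),((78,231),(413,231),.0690),((76,100),(395,95),.024)]:
    d=w(*P,z)-w(*Q,z);print(P,np.degrees(np.arctan2(-d[0],d[1]))%180,np.linalg.norm(d))
print(A,B,(A+B)/2, (A-B))
L=w(304,200,.084);R_=w(362,200,.084);print("stop sides",L,R_, (L+R_)/2)
C=(L+R_)[:2]/2; print("stop y rel mid holes",Y@(C-(A+B)[:2]/2))
print("tcp y",Y@(np.array(r.get_state()["tcp_pos"])[:2]-C))
print("front",w(333,182,.084),"screws",w(333,199,.084),w(333,236,.084))
a=cv2.imread("pics/w1.png");g=cv2.cvtColor(a,cv2.COLOR_BGR2GRAY)
print(g[200,295:372].tolist());print(g[268,265:300].tolist(),g[268,380:415].tolist())
E
```

```text
angles
(50, 78) 7.726436504379109 0.30712274319807503
(78, 231) 7.453130472661115 0.259413564220076
(76, 100) 8.294188471119384 0.26292038932399064
[0.62693978 0.16703436 0.069     ] [0.63873973 0.07689274 0.069     ] [0.63283976 0.12196355 0.069     ] [-0.01179995  0.09014161  0.        ]
stop sides [0.57726352 0.08740219 0.084     ] [0.57191501 0.12830744 0.084     ] [0.57458926 0.10785481 0.084     ]
stop y rel mid holes -0.006436821912584057
tcp y -0.007654882379486335
front [0.56170399 0.1060729  0.084     ] screws [0.57386386 0.10775564 0.084     ] [0.60146712 0.11157553 0.084     ]
[85, 86, 84, 84, 81, 81, 83, 80, 82, 91, 95, 93, 95, 96, 95, 96, 99, 96, 95, 96, 96, 93, 94, 96, 95, 94, 96, 95, 95, 96, 92, 79, 59, 52, 49, 49, 50, 47, 51, 51, 50, 50, 49, 52, 61, 83, 94, 97, 97, 96, 96, 95, 94, 96, 94, 94, 96, 96, 97, 98, 97, 97, 97, 96, 96, 96, 92, 88, 83, 83, 87, 84, 85, 85, 85, 85, 85]
[189, 188, 188, 190, 189, 188, 179, 157, 142, 114, 83, 75, 76, 75, 78, 74, 77, 79, 81, 80, 78, 78, 78, 79, 78, 80, 99, 136, 142, 175, 191, 191, 191, 192, 193] [194, 192, 192, 192, 179, 156, 126, 94, 79, 80, 79, 81, 81, 80, 81, 79, 78, 78, 76, 75, 76, 75, 75, 92, 136, 152, 163, 180, 188, 190, 190, 183, 124, 53, 29]
```

Emit:
{"name": "jog_arm", "arguments": {
  "deltas": [
    [[1,0.2,1.3,-3.6,0],[1,0,0,-4,0],[1,0,0,-3,0],[1,0,0,-1,0],[1,0,0,0,0],[-0.1,0,0,0,0],[-0.1,0,0,0,0],[-0.1,0,0,0,0]]
  ],
  "force": 10
}}

```text
time_s: 3.52
tcp_pos: [0.5884, 0.1156, 0.0703]
eef_rot: [180.0, 0.1, -172.5]
contact_force: [0.0, -0.2, -0.5]
gripper_width: 0.0633
gripper_force: 0.0
```

Emit:
{"name": "jog_arm", "arguments": {
  "deltas": [
    [[-0.1,0,0,0,0],[-0.1,0,0,0,0],[-0.1,0,0,0,0]]
  ]
}}

```text
time_s: 3.9
tcp_pos: [0.5882, 0.1154, 0.0698]
eef_rot: [-180.0, 0.0, -172.5]
contact_force: [-1.2, -1.4, 2.0]
gripper_width: 0.0443
gripper_force: 10.0
```

Emit:
{"name": "jog_arm", "arguments": {
  "deltas": [
    [[0.6,0,0,0,0],[0.6,0,0,0,0],[0.6,0,0,0,0],[0.8,0,0,3,0],[1,0,0,4,0],[1,2,0,5,0],[1,2,0,3,0],[1,2,0,0,0]]
  ]
}}

```text
time_s: 4.9
tcp_pos: [0.65, 0.116, 0.2233]
eef_rot: [179.9, 0.3, -172.5]
contact_force: [-0.3, -0.5, -1.0]
gripper_width: 0.0879
gripper_force: 0.0
```

Emit:
{"name": "jog_arm", "arguments": {
  "deltas": [
    [[1,2,0,0,0],[1,0,0,0,0],[1,0,0,0,0],[1,0,0,0,0]]
  ]
}}

```text
time_s: 5.4
tcp_pos: [0.6675, 0.1155, 0.2197]
eef_rot: [180.0, -0.0, -172.5]
contact_force: [0.1, -0.2, 0.1]
gripper_width: 0.0874
gripper_force: 0.0
```

Run:
```python
from h import *
i=r.camera_info("wrist");s=r.get_state();a=r.capture("wrist");cv2.imwrite("pics/w2.png",a)
print(s["tcp_pos"],s["eef_rot"],s["time_s"])
for p in [(.6333,.1211,.069),(.6333,.1211,.084)]:print(proj("wrist",np.array(p),i))
```

```text
[0.66745607 0.11546801 0.21967592] [ 1.79997156e+02 -8.20890053e-03 -1.72493800e+02] 5.4
(np.float64(334.4786829120836), np.float64(159.28369889189875))
(np.float64(335.0786060209283), np.float64(161.721370962118))
```

View pics/w2.png

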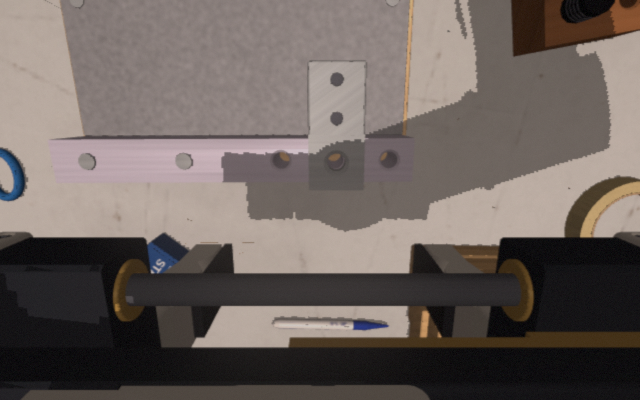

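The wrist view shows the fence holes at (281,158) and (388,158), with the stop hole between them at (336,160).

Run:
```python
from h import *
i=r.camera_info("wrist")
a=cv2.imread("pics/w2.png");g=cv2.GaussianBlur(cv2.cvtColor(a,cv2.COLOR_BGR2GRAY),(3,3),0).astype(float)
P=[]
for (u,v,z,R) in [(281,158,.069,12),(388,158,.069,12),(336,160,.084,13)]:
    s=g[v-R-3:v+R+4,u-R-3:u+R+4]
    bg=np.median(np.r_[s[0],s[-1],s[:,0],s[:,-1]]); m=(np.abs(s-bg)>18).astype('u1')
    k=max(cv2.findContours(m,0,1)[0],key=cv2.contourArea);h=cv2.convexHull(k);(x,y),rad=cv2.minEnclosingCircle(h);b=cv2.boundingRect(h)
    cu,cv_=u-R-3+b[0]+(b[2]-1)/2,v-R-3+b[1]+(b[3]-1)/2
    p=onz("wrist",cu,cv_,z,i);P.append(p);print(cu,cv_,b,rad,p.round(4))
M=(P[0]+P[1])/2;print("mid",M,"stop offset x,y",X@(P[2]-M)[:2],Y@(P[2]-M)[:2], np.linalg.norm(P[0]-P[1]))
print("through-hole visible pixel: fence hole mid expected",proj("wrist",M,i))
s=g[145:177,318:355];print(s[::2,::2].astype(int))
o,_=ray("wrist",0,0,i);print(o)
for u,v in[(308,100),(365,100)]:print(onz("wrist",u,v,.084,i))
```

```text
281.0 148.5 (0, 0, 31, 12) 15.976645469665527 [0.6304 0.0763 0.069 ]
389.0 158.5 (8, 7, 17, 18) 9.219644546508789 [0.6269 0.1658 0.069 ]
325.5 147.0 (0, 0, 12, 7) 6.265082359313965 [0.623  0.1121 0.084 ]
mid [0.62865234 0.12107049 0.069     ] stop offset x,y -0.00671498616597908 -0.008125211807764909 0.08961469808632913
through-hole visible pixel: fence hole mid expected (np.float64(335.19510475826894), np.float64(153.51806525539558))
[[171 170 170 162 130 130 118  94  97  92  92  91  91  90  90  90  91  91
   90]
 [170 168 144 118  96  93  94  91  91  91  90  90  90  91  90  90  90  90
   89]
 [163 135 117  93  91  91  91  90  89  87  88  90  90  91  91  90  90  90
   90]
 [144 100  93  91  90  90  85  79  77  76  77  79  84  89  90  90  90  90
   90]
 [ 98  92  91  91  89  82  77  76  81  84  83  76  76  82  89  90  90  91
   91]
 [ 91  91  92  91  84  78  84  93  98 101 101  83  74  77  83  89  90  90
   90]
 [ 90  90  90  86  78  83  98 102 102 103  97  76  73  77  77  85  89  89
   89]
 [ 88  89  89  82  77  82  96 100  99  96  81  71  71  78  76  81  88  87
   87]
 [ 89  90  89  82  76  74  79  82  82  77  73  72  74  76  76  81  88  88
   89]
 [ 92  91  90  84  78  74  74  75  75  74  73  72  78  73  78  83  89  90
   89]
 [ 91  90  90  84  81  75  73  74  75  75  74  79  79  73  80  84  89  89
   89]
 [ 88  88  88  85  82  77  71  74  77  78  80  81  71  78  81  84  87  87
   87]
 [ 87  87  87  86  82  80  76  71  73  74  73  71  77  81  81  85  86  86
   86]
 [ 87  87  88  87  86  82  82  79  77  77  77  80  81  81  84  86  87  87
   86]
 [ 87  87  87  87  88  86  84  83  83  83  83  83  84  85  86  87  87  87
   86]
 [ 87  86  87  86  87  87  86  85  86  85  85  85  86  87  86  86  87  87
   87]]
[0.59788143 0.1069138  0.35891728]
[0.59006498 0.09443655 0.084     ]
[0.58446061 0.13697936 0.084     ]
```

Run:
```python
from h import *
i=r.camera_info("wrist")
g=cv2.cvtColor(cv2.imread("pics/w2.png"),cv2.COLOR_BGR2GRAY)
print(g[158,266:300].tolist());print(g[158,374:404].tolist());print(g[143:175,281].tolist());print(g[143:175,388].tolist())
S=onz("wrist",336,161.5,.084,i);A=onz("wrist",388.5,158.5,.069,i);B=onz("wrist",281.3,158.5,.069,i);M=(A+B)/2
print(S,M,X@(S-M)[:2],Y@(S-M)[:2],A-B)
a=r.capture("side");c=cv2.resize(a[190:330,220:400],None,fx=4,fy=4,interpolation=cv2.INTER_CUBIC);cv2.imwrite("pics/s2.png",c)
```

```text
[102, 105, 102, 103, 95, 89, 82, 72, 66, 67, 66, 69, 69, 70, 75, 85, 98, 103, 103, 105, 103, 102, 101, 94, 91, 100, 103, 102, 102, 103, 103, 104, 104, 105]
[103, 104, 104, 105, 101, 92, 92, 100, 103, 100, 92, 78, 69, 67, 67, 67, 65, 65, 64, 63, 61, 60, 64, 79, 87, 90, 98, 102, 104, 102]
[172, 176, 179, 180, 182, 181, 177, 145, 129, 108, 100, 99, 101, 100, 97, 85, 75, 70, 72, 72, 74, 72, 76, 74, 75, 85, 94, 97, 99, 101, 101, 101]
[103, 102, 102, 102, 105, 103, 94, 85, 76, 67, 63, 64, 64, 65, 64, 67, 67, 70, 68, 69, 71, 70, 71, 71, 75, 86, 93, 96, 102, 102, 102, 103]
[0.63316695 0.12184069 0.084     ] [0.63274982 0.12139702 0.069     ] 0.00047113299673450974 0.00038583742154091316 [-0.0116129   0.08807087  0.        ]
```

Emit:
{"name": "jog_arm", "arguments": {
  "deltas": [
    [[1,-2.95,4.25,0,0],[1,-2.95,4.25,0,0],[1,-2.95,4.25,0,0],[1,-2.95,4.25,0,0],[1,0,0,0,0],[1,0,0,0,0],[1,0,0,0,0]]
  ]
}}

```text
time_s: 6.38
tcp_pos: [0.5504, 0.2847, 0.2196]
eef_rot: [-180.0, 0.0, -172.6]
contact_force: [0.1, -0.9, -1.0]
gripper_width: 0.0875
gripper_force: 0.0
```

Run:
```python
from h import *
i=r.camera_info("wrist");s=r.get_state();a=r.capture("wrist");cv2.imwrite("pics/w3.png",a)
print(s["tcp_pos"],s["time_s"]);pr=proj("wrist",np.array([.492,.289,.078]),i);print(pr)
g=cv2.cvtColor(a,cv2.COLOR_BGR2GRAY); u,v=map(int,pr);x0,y0=max(u-40,0),max(v-40,0);s=g[y0:v+40,x0:u+40]
m=(s<40).astype('u1');k=max(cv2.findContours(m,0,1)[0],key=cv2.contourArea);b=cv2.boundingRect(k);print(x0+b[0],y0+b[1],b)
```

```text
[0.55044757 0.2846621  0.21959832] 6.375
(np.float64(337.4507690972899), np.float64(129.8286295282074))
334 129 (37, 40, 24, 16)
```

View pics/w3.png

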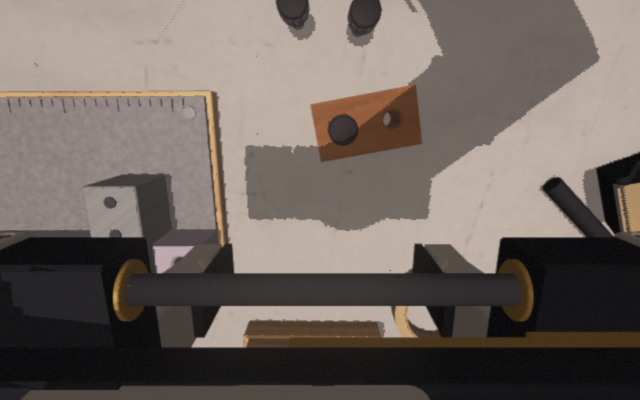

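The wrist view shows the knob in the holder as a circle at about (343,128), roughly 30 px wide. The empty holder hole is at (389,119).

Run:
```python
from h import *
i=r.camera_info("wrist");g=cv2.cvtColor(cv2.imread("pics/w3.png"),cv2.COLOR_BGR2GRAY)
print(g[122,320:366].tolist());print(g[128,320:366].tolist());print(g[105:150,343].tolist())
h=cv2.HoughCircles(cv2.resize(g[100:155,310:375],None,fx=4,fy=4,interpolation=2),cv2.HOUGH_GRADIENT,1,200,param1=80,param2=10,minRadius=48,maxRadius=70)
for u,v,R in h[0]: u,v=310+u/4,100+v/4;print(u,v,R/4,onz("wrist",u,v,.078,i))
```

```text
[107, 110, 108, 108, 108, 108, 108, 106, 85, 67, 61, 49, 46, 55, 58, 59, 61, 60, 60, 58, 57, 58, 60, 59, 58, 55, 57, 54, 54, 53, 53, 55, 52, 51, 43, 48, 76, 99, 106, 107, 108, 106, 103, 105, 101, 82]
[108, 108, 109, 111, 109, 108, 107, 84, 62, 49, 51, 57, 60, 61, 59, 58, 59, 59, 59, 58, 57, 57, 58, 56, 55, 54, 54, 53, 53, 52, 51, 51, 49, 52, 49, 46, 44, 40, 57, 62, 63, 64, 62, 64, 62, 65]
[101, 100, 98, 99, 102, 102, 105, 102, 80, 76, 57, 48, 54, 57, 58, 58, 57, 59, 57, 57, 56, 58, 56, 56, 56, 56, 55, 53, 55, 54, 53, 53, 53, 53, 51, 48, 39, 35, 35, 35, 48, 62, 66, 68, 65]
342.875 129.875 15.3 [0.49155548 0.29312016 0.078     ]
```

Emit:
{"name": "jog_arm", "arguments": {
  "deltas": [
    [[1,-5.9,0.7,0,0],[1,0,0,-5,0],[1,0,0,-5,0],[1,0,0,-3.5,0],[1,0,0,-1.3,0],[0.2,0,0,0,0],[-0.2,0,0,0,0],[-0.7,0,0,0,0]]
  ],
  "force": 8
}}

```text
time_s: 7.42
tcp_pos: [0.4916, 0.2928, 0.0726]
eef_rot: [179.9, 0.1, -172.5]
contact_force: [-1.1, -0.4, 0.6]
gripper_width: 0.063
gripper_force: 0.0
```

Emit:
{"name": "jog_arm", "arguments": {
  "deltas": [
    [[-0.7,0,0,0,0],[-0.7,0,0,0,0],[-0.7,0,0,0,0],[-0.7,0,0,0,0]]
  ]
}}

```text
time_s: 7.92
tcp_pos: [0.491, 0.2925, 0.0716]
eef_rot: [180.0, -0.0, -172.5]
contact_force: [-0.7, 0.2, 0.0]
gripper_width: 0.0235
gripper_force: 8.0
```

Emit:
{"name": "jog_arm", "arguments": {
  "deltas": [
    [[-0.7,0,0,0,0],[-0.7,0,0,1,0],[-0.7,0,0,3,0],[-0.7,0,0,4,0],[-0.7,0,0,3,0],[-0.7,0,0,0,0],[-0.7,0,0,0,0]]
  ],
  "force": 25
}}

```text
time_s: 8.8
tcp_pos: [0.4907, 0.2922, 0.1814]
eef_rot: [180.0, -0.0, -172.5]
contact_force: [-1.0, -0.1, -1.2]
gripper_width: 0.0237
gripper_force: 25.0
```

Emit:
{"name": "jog_arm", "arguments": {
  "deltas": [
    [[-0.7,2.35,-2.8,0,0],[-0.7,2.35,-2.8,0,0],[-0.7,2.35,-2.8,0,0],[-0.7,2.35,-2.8,0,0],[-0.7,2.35,-2.8,0,0],[-0.7,2.4,-3.1,0,0],[-0.7,0,0,0,0],[-0.7,0,0,0,0]]
  ]
}}

```text
time_s: 9.8
tcp_pos: [0.6319, 0.1211, 0.1802]
eef_rot: [-180.0, -0.1, -172.6]
contact_force: [-1.1, 0.8, -0.6]
gripper_width: 0.0234
gripper_force: 25.0
```

Run:
```python
from h import *
i=r.camera_info("wrist");s=r.get_state();a=r.capture("wrist");b=r.capture("side")
p=s["tcp_pos"];tip=p-[0,0,.0666];print(p,s["gripper_width"],s["contact_force"],proj("side",tip),proj("side",np.array([.633,.1215,.084])))
c=cv2.resize(b[130:300,220:380],None,fx=2.4,fy=2.4,interpolation=2)
w=a[60:400,120:520];w=cv2.resize(w,(480,408));cv2.imwrite("pics/p4.png",np.hstack([c,w])[:,:800])
```

```text
[0.63190179 0.12110035 0.18019447] 0.023424931397012277 [-1.09207654  0.75273847 -0.57952696] (np.float64(266.21387137524226), np.float64(209.1695446052722)) (np.float64(266.413621648231), np.float64(219.1034498257586))
```

View pics/p4.png

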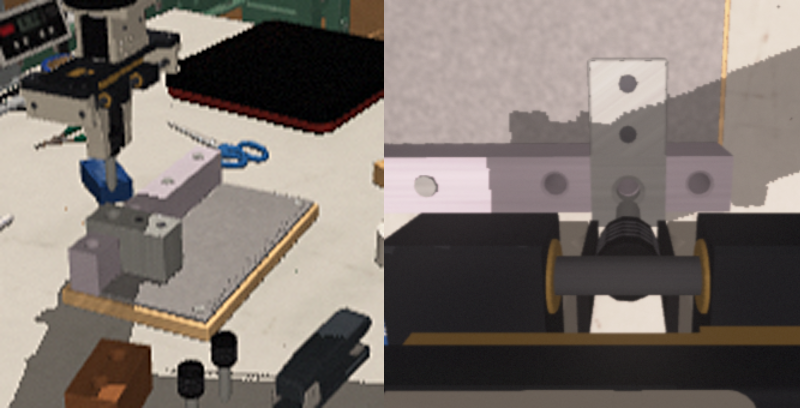

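Emit:
{"name": "jog_arm", "arguments": {
  "deltas": [
    [[-0.7,0.1,0.05,-1.5,0],[-0.7,0,0,-1.2,0],[-0.7,0,0,-0.5,0],[-0.7,0,0,-0.5,0],[-0.7,0,0,-0.3,0],[-0.7,0,0,-0.3,0]]
  ]
}}

```text
time_s: 10.65
tcp_pos: [0.6337, 0.122, 0.1386]
eef_rot: [180.0, 0.0, -172.5]
contact_force: [0.2, -0.1, -1.3]
gripper_width: 0.0236
gripper_force: 25.0
```

Emit:
{"name": "jog_arm", "arguments": {
  "deltas": [
    [[-0.7,0,0,-0.4,0],[-0.7,0,0,-0.4,0],[-0.7,0,0,-0.4,0],[-0.7,0,0,-0.4,0]]
  ]
}}

```text
time_s: 11.15
tcp_pos: [0.6335, 0.1219, 0.1223]
eef_rot: [-180.0, -0.0, -172.5]
contact_force: [0.2, 0.0, -0.9]
gripper_width: 0.0235
gripper_force: 25.0
```

Emit:
{"name": "jog_arm", "arguments": {
  "deltas": [
    [[-0.7,0,0,-0.5,0],[-0.7,0,0,-0.5,0],[-0.7,0,0,-0.4,0],[-0.7,0,0,-0.2,0],[-0.7,0,0,-0.1,0],[-0.7,0,0,0,0]]
  ]
}}

```text
time_s: 11.9
tcp_pos: [0.6335, 0.1219, 0.1056]
eef_rot: [180.0, -0.0, -172.5]
contact_force: [-0.2, -0.1, -0.4]
gripper_width: 0.0234
gripper_force: 25.0
```

Emit:
{"name": "jog_arm", "arguments": {
  "deltas": [
    [[-0.7,0,0,-0.1,0],[-0.7,0,0,0,0],[-0.7,0,0,0,0]]
  ],
  "force": 8
}}

```text
time_s: 12.28
tcp_pos: [0.6336, 0.1219, 0.1055]
eef_rot: [-180.0, 0.0, -172.5]
contact_force: [-3.7, -0.4, 5.8]
gripper_width: 0.0237
gripper_force: 8.0
```

Emit:
{"name": "jog_arm", "arguments": {
  "deltas": [
    [[-0.2,0,0,0,0],[0,0,0,0,0],[0,0,0,0,0],[0,0,0,2,0],[0,0,0,3,0],[-1,0,0,0,0],[-1,0,0,0,0],[-1,0,0,0,0]]
  ]
}}

```text
time_s: 13.28
tcp_pos: [0.633, 0.1218, 0.1535]
eef_rot: [-180.0, -0.1, -172.5]
contact_force: [-0.3, 0.5, -1.0]
gripper_width: 0.0194
gripper_force: 0.0
```

Run:
```python
from h import *
s=r.get_state();b=r.capture("side");print(s["tcp_pos"],s["gripper_width"],s["contact_force"])
g=cv2.cvtColor(b,cv2.COLOR_BGR2GRAY)
print([proj("side",np.array([.633,.1215,z])) for z in(.084,.112)])
print(g[185:228,266].tolist())
```

```text
[0.63302817 0.12175741 0.15352642] 0.019411082293863784 [-0.25311819  0.5468232  -0.98837309]
[(np.float64(266.413621648231), np.float64(219.1034498257586)), (np.float64(265.82605608956237), np.float64(209.66993426569687))]
[15, 19, 19, 19, 14, 27, 35, 34, 35, 29, 15, 13, 37, 59, 70, 80, 81, 95, 86, 52, 67, 62, 33, 20, 9, 15, 12, 11, 18, 20, 27, 28, 23, 18, 16, 27, 67, 83, 89, 102, 103, 100, 100]
```

Emit:
{"name": "jog_arm", "arguments": {
  "deltas": [
    [[-1,0,0,4,0],[0,-2,-5,3,0.12],[1,-2,-5,0,0.12],[1,-2,-5,0,0.12],[1,-2,-5,0,0.12],[1,-2,-5,0,0.12],[1,-2,-5,0,0.12],[1,-2,-5,0,0.12]]
  ]
}}

```text
time_s: 14.32
tcp_pos: [0.4925, -0.2295, 0.2242]
eef_rot: [180.0, -0.0, -124.1]
contact_force: [0.8, 0.0, 1.0]
gripper_width: 0.0698
gripper_force: 0.0
```

Emit:
{"name": "jog_arm", "arguments": {
  "deltas": [
    [[1,-1.8,-4.7,0,0.11],[1,0,0,0,0],[1,0,0,0,0],[1,0,0,0,0]]
  ]
}}

```text
time_s: 14.82
tcp_pos: [0.4759, -0.2742, 0.2244]
eef_rot: [180.0, 0.0, -118.0]
contact_force: [-0.4, 0.0, 0.5]
gripper_width: 0.0872
gripper_force: 0.0
```

Run:
```python
from h import *
i=r.camera_info("wrist");s=r.get_state();a=r.capture("wrist");cv2.imwrite("pics/w5.png",a);t=r.capture("top")
print(s["tcp_pos"],s["eef_rot"],s["time_s"])
hsv=cv2.cvtColor(a,cv2.COLOR_BGR2HSV);m=cv2.inRange(hsv,(8,70,60),(25,255,255));m[235:]=0
k=max(cv2.findContours(m,0,1)[0],key=cv2.contourArea);rc=cv2.minAreaRect(k);print(rc)
P=[onz("wrist",*p,.03,i)[:2] for p in cv2.boxPoints(rc)];c=np.mean(P,0);print(c)
for j in range(4):
    d=P[(j+1)%4]-P[j];print(np.linalg.norm(d).round(4),np.degrees(np.arctan2(-d[0],d[1])).round(2)%180)
hs=cv2.cvtColor(t,cv2.COLOR_BGR2GRAY)
v=cv2.resize(a,(480,300));q=cv2.resize(t[150:245,230:385],(480,294));cv2.imwrite("pics/p5.png",np.vstack([v,q]))
```

```text
[ 0.47594917 -0.27424124  0.2243839 ] [ 1.79986557e+02  2.48603858e-03 -1.18043427e+02] 14.825
((324.4999694824219, 127.49998474121094), (48.99999237060547, 162.99996948242188), -0.0)
[ 0.44978162 -0.3198233 ]
0.1487 150.98
0.0431 61.95
0.1487 153.07999999999998
0.0485 61.959999999999994
```

View pics/p5.png

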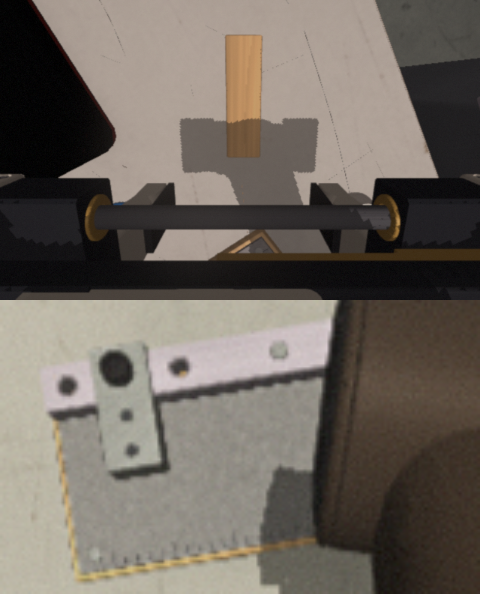

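The knob sits on the stop's bridge and the batten lies square to the gripper, so I'll grasp the batten next.

Emit:
{"name": "jog_arm", "arguments": {
  "deltas": [
    [[1,-2.6,-4.5,0,0],[1,0,0,-6,0],[1,0,0,-6,0],[1,0,0,-4.5,0],[1,0,0,-2.2,0],[1,0,0,-1.1,0],[0.2,0,0,0,0],[-0.1,0,0,0,0]]
  ],
  "force": 20
}}

```text
time_s: 15.92
tcp_pos: [0.4505, -0.3202, 0.0277]
eef_rot: [-179.9, 0.0, -118.0]
contact_force: [-0.1, -0.0, -0.2]
gripper_width: 0.073
gripper_force: 0.0
```

Emit:
{"name": "jog_arm", "arguments": {
  "deltas": [
    [[-0.1,0,0,0,0],[-0.1,0,0,0,0],[-0.1,0,0,0,0],[-0.1,0,0,0,0],[-0.1,0,0,0,0]]
  ]
}}

```text
time_s: 16.55
tcp_pos: [0.4497, -0.3201, 0.0269]
eef_rot: [-180.0, 0.0, -118.1]
contact_force: [-1.0, 1.1, 5.9]
gripper_width: 0.0434
gripper_force: 20.0
```

Emit:
{"name": "jog_arm", "arguments": {
  "deltas": [
    [[-0.1,0,0,2,0],[-0.1,0,0,5,0],[-0.1,0.5,1.3,4,0.02],[-0.1,2,5,0,0.1],[-0.1,2,5,0,0.1],[-0.1,2,5,0,0.1],[-0.1,2,5,0,0.1],[-0.1,2,5,0,0.1]]
  ]
}}

```text
time_s: 17.55
tcp_pos: [0.5546, -0.0553, 0.1361]
eef_rot: [180.0, 0.0, -88.1]
contact_force: [0.6, -1.2, -1.7]
gripper_width: 0.044
gripper_force: 20.0
```

Emit:
{"name": "jog_arm", "arguments": {
  "deltas": [
    [[-0.1,2,5,0,0.1],[-0.1,0,0.5,0,0],[-0.1,0,0,-3,0],[-0.1,0,0,-2.5,0],[-0.1,0,0,0,0],[-0.1,0,0,0,0]]
  ]
}}

```text
time_s: 18.3
tcp_pos: [0.5749, -0.0024, 0.0822]
eef_rot: [-180.0, -0.0, -82.6]
contact_force: [1.1, -0.3, -2.3]
gripper_width: 0.044
gripper_force: 20.0
```

Run:
```python
from h import *
i=r.camera_info("wrist");s=r.get_state();a=r.capture("wrist");b=r.capture("side")
print(s["tcp_pos"],s["eef_rot"],s["contact_force"],s["gripper_width"])
O=np.array([.5826,.0291]);d=s["tcp_pos"][:2]-O;print("jig",X@d,Y@d)
cv2.imwrite("pics/p6.png",np.hstack([cv2.resize(a[:,100:540],(396,360)),cv2.resize(b[150:310,230:400],(382,360))]))
```

```text
[ 0.57487296 -0.00239279  0.08221592] [-1.79977911e+02 -1.11533470e-02 -8.25758298e+01] [ 1.06320061 -0.30119996 -2.30577524] 0.04399891023176201
jig -0.01174519905786938 -0.030225046236887765
```

View pics/p6.png

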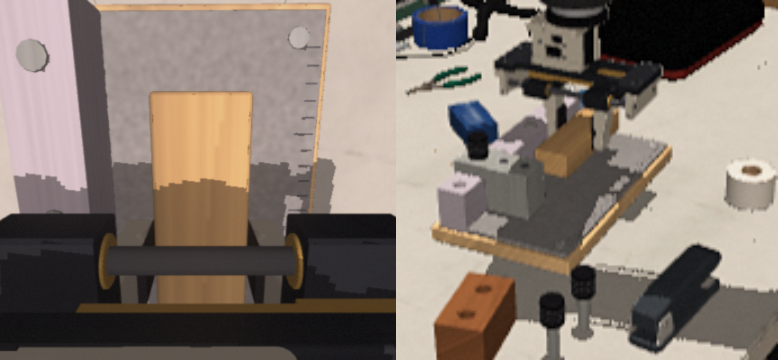

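The batten hangs level, parallel to the fence, over the bed in front of the stop. Lowering it now.

Emit:
{"name": "jog_arm", "arguments": {
  "deltas": [
    [[-0.1,0,0,-1.5,0],[-0.1,0,0,-1,0],[-0.1,0,0,-0.4,0],[-0.1,0,0,-0.1,0],[-0.1,0,0,-0.1,0],[-0.1,0,0,0,0]]
  ]
}}

```text
time_s: 19.15
tcp_pos: [0.5748, -0.002, 0.051]
eef_rot: [-180.0, 0.0, -82.5]
contact_force: [-0.5, 0.4, 1.2]
gripper_width: 0.0435
gripper_force: 20.0
```

Emit:
{"name": "jog_arm", "arguments": {
  "deltas": [
    [[-0.1,-0.06,0.5,0,0],[-0.1,-0.06,0.5,0,0],[-0.1,-0.05,0.4,0,0],[-0.1,0,0,0,0]]
  ]
}}

```text
time_s: 19.65
tcp_pos: [0.5732, 0.0127, 0.0509]
eef_rot: [-179.9, 0.0, -82.5]
contact_force: [-1.3, 2.8, 5.5]
gripper_width: 0.0437
gripper_force: 20.0
```

Emit:
{"name": "jog_arm", "arguments": {
  "deltas": [
    [[-0.1,-0.01,0.1,0,0],[-0.1,-0.01,0.1,0,0],[-0.1,0,0,0,0]]
  ]
}}

```text
time_s: 20.02
tcp_pos: [0.5731, 0.0138, 0.0509]
eef_rot: [-180.0, -0.0, -82.5]
contact_force: [0.9, -1.1, 5.9]
gripper_width: 0.0442
gripper_force: 20.0
```

Emit:
{"name": "jog_arm", "arguments": {
  "deltas": [
    [[-0.1,-0.01,0.1,0,0],[-0.1,-0.01,0.1,0,0],[-0.1,0,0,0,0]]
  ]
}}

```text
time_s: 20.4
tcp_pos: [0.5728, 0.0155, 0.0509]
eef_rot: [-180.0, -0.0, -82.6]
contact_force: [-0.4, -2.8, 6.0]
gripper_width: 0.0442
gripper_force: 20.0
```

Emit:
{"name": "jog_arm", "arguments": {
  "deltas": [
    [[-0.1,-0.01,0.1,0,0],[-0.1,0,0,0,0]]
  ]
}}

```text
time_s: 20.65
tcp_pos: [0.5727, 0.0164, 0.0509]
eef_rot: [-180.0, -0.0, -82.5]
contact_force: [0.5, -4.0, 5.4]
gripper_width: 0.044
gripper_force: 20.0
```

Emit:
{"name": "jog_arm", "arguments": {
  "deltas": [
    [[-0.1,-0.01,0.1,0,0],[-0.1,0,0.1,0,0],[-0.1,0,0,0,0]]
  ]
}}

```text
time_s: 21.02
tcp_pos: [0.5725, 0.0176, 0.0509]
eef_rot: [-180.0, -0.1, -82.6]
contact_force: [1.0, -8.6, 6.0]
gripper_width: 0.0439
gripper_force: 20.0
```

Emit:
{"name": "jog_arm", "arguments": {
  "deltas": [
    [[0.15,0,0,0,0],[0.15,0,0,0,0],[0.15,0,0,0,0],[0.15,0,0,2,0],[0.15,0,0,4,0],[0.15,-1.5,-0.5,2,-0.17],[0.3,-1.5,-0.5,0,-0.17],[0.3,-1.5,-0.5,0,-0.17]]
  ]
}}

```text
time_s: 22.02
tcp_pos: [0.5268, 0.0041, 0.1308]
eef_rot: [-180.0, 0.0, -112.1]
contact_force: [-0.1, 0.6, -0.1]
gripper_width: 0.0562
gripper_force: 0.0
```

Emit:
{"name": "jog_arm", "arguments": {
  "deltas": [
    [[0.3,0,0,0,-0.18],[0.3,0,0,0,-0.18],[0.3,0,0,0,-0.18],[0.3,0,0,0,-0.18],[0.3,0,0,0,-0.18],[0.3,0,0,0,-0.16],[0.3,0,0,0,0]]
  ]
}}

```text
time_s: 22.9
tcp_pos: [0.5271, 0.0041, 0.1304]
eef_rot: [180.0, -0.0, -172.4]
contact_force: [0.6, 0.1, 0.6]
gripper_width: 0.0569
gripper_force: 0.0
```

Run:
```python
from h import *
i=r.camera_info("wrist");s=r.get_state();a=r.capture("wrist");cv2.imwrite("pics/w7.png",a)
O=np.array([.5826,.0291]);d=s["tcp_pos"][:2]-O;print(s["tcp_pos"],s["eef_rot"],s["time_s"],s["gripper_width"],"jig",X@d,Y@d)
t=r.capture("side");hsv=cv2.cvtColor(a,cv2.COLOR_BGR2HSV);m=cv2.inRange(hsv,(8,70,60),(25,255,255))
for k in cv2.findContours(m,0,1)[0]:
    if cv2.contourArea(k)>300:print(cv2.minAreaRect(k))
cv2.imwrite("pics/p7.png",np.hstack([cv2.resize(a,(480,300)),cv2.resize(t[170:300,230:369],(320,300))]))
```

```text
[0.52713855 0.00410904 0.13044153] [ 1.79994650e+02 -1.07899106e-02 -1.72431544e+02] 22.9 0.056913802536965596 jig -0.05823361256133533 -0.01758881040282044
((417.0, 339.0), (14.0, 404.0), 90.0)
((323.5, 310.9999694824219), (11.999998092651367, 140.99996948242188), 90.0)
((191.62815856933594, 289.5072937011719), (22.70581817626953, 61.528202056884766), 3.2704880237579346)
((448.637939453125, 279.3448486328125), (83.19151306152344, 29.896947860717773), 68.1985855102539)
((323.0, 259.0), (28.0, 118.0), 90.0)
((345.523193359375, 173.7127227783203), (68.16143798828125, 419.7350158691406), 81.85042572021484)
```

View pics/p7.png

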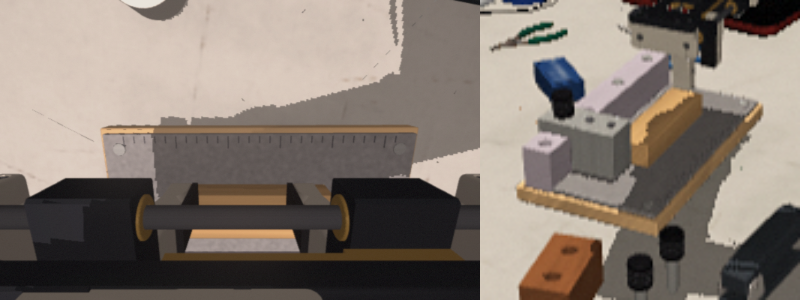

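Emit:
{"name": "jog_arm", "arguments": {
  "deltas": [
    [[0.3,0,0,-4,0],[0.3,0,0,-3,0],[0.3,0,0,-0.9,0],[0.3,0.5,0.065,0,0],[0.3,0.7,0.09,0,0],[0.3,0.7,0.09,0,0],[0.3,0.7,0.09,0,0],[0.3,0.7,0.09,0,0]]
  ]
}}

```text
time_s: 24.0
tcp_pos: [0.5608, 0.0082, 0.0518]
eef_rot: [180.0, 0.0, -172.5]
contact_force: [-0.6, 0.0, 0.4]
gripper_width: 0.057
gripper_force: 0.6
```

Emit:
{"name": "jog_arm", "arguments": {
  "deltas": [
    [[0.3,0.4,0.05,0,0],[0.3,0.3,0.04,0,0],[0.3,0,0,0,0]]
  ]
}}

```text
time_s: 24.38
tcp_pos: [0.5676, 0.0092, 0.0515]
eef_rot: [180.0, 0.0, -172.5]
contact_force: [-0.1, 0.3, -0.1]
gripper_width: 0.0566
gripper_force: 0.0
```

Emit:
{"name": "jog_arm", "arguments": {
  "deltas": [
    [[0.3,0.3,0.04,0,0],[0.3,0.2,0.03,0,0],[0.3,0.1,0.01,0,0],[0.3,0,0,0,0]]
  ]
}}

```text
time_s: 24.88
tcp_pos: [0.5734, 0.0099, 0.0516]
eef_rot: [-180.0, 0.0, -172.5]
contact_force: [0.5, 0.4, -0.2]
gripper_width: 0.057
gripper_force: 0.1
```

Emit:
{"name": "jog_arm", "arguments": {
  "deltas": [
    [[0.3,0.1,0.01,0,0],[0.3,0.1,0.01,0,0],[0.3,0,0,0,0]]
  ]
}}

```text
time_s: 25.25
tcp_pos: [0.575, 0.01, 0.0516]
eef_rot: [-180.0, -0.0, -172.5]
contact_force: [-1.6, 0.7, 1.5]
gripper_width: 0.0568
gripper_force: 1.0
```

Emit:
{"name": "jog_arm", "arguments": {
  "deltas": [
    [[0.3,0.1,0.01,0,0],[0.3,0.1,0.01,0,0],[0.3,0,0,0,0]]
  ]
}}

```text
time_s: 25.62
tcp_pos: [0.5752, 0.0098, 0.0513]
eef_rot: [-180.0, -0.2, -172.5]
contact_force: [-7.5, -0.0, 6.2]
gripper_width: 0.057
gripper_force: 4.2
```

Emit:
{"name": "jog_arm", "arguments": {
  "deltas": [
    [[0.3,0.1,0.01,0,0],[0.3,0.1,0.01,0,0],[0.3,0,0,0,0]]
  ]
}}

```text
time_s: 26.0
tcp_pos: [0.5753, 0.0097, 0.051]
eef_rot: [-180.0, -0.4, -172.5]
contact_force: [-14.3, 0.6, 11.3]
gripper_width: 0.0571
gripper_force: 7.1
```

The batten is against the fence. Backing off and going over its top for the slanting press.

Emit:
{"name": "jog_arm", "arguments": {
  "deltas": [
    [[0.3,-1,-0.13,0,0],[0.3,-0.5,-0.07,2,0],[0.3,0,0,2.5,0],[0.3,1,0,0,0],[0.3,2,-0.1,0,0],[0.3,1.1,-0.07,0,0],[0.3,0,0,-1.2,0],[0.3,0,0,-0.6,0]]
  ]
}}

```text
time_s: 27.0
tcp_pos: [0.604, 0.0065, 0.0768]
eef_rot: [-180.0, -0.1, -172.5]
contact_force: [0.3, 0.7, -0.1]
gripper_width: 0.0567
gripper_force: 0.0
```

Emit:
{"name": "jog_arm", "arguments": {
  "deltas": [
    [[0.3,0,0,0,0],[0.3,0,0,-0.1,0],[0.3,0,0,0,0]]
  ]
}}

```text
time_s: 27.38
tcp_pos: [0.6053, 0.0069, 0.0779]
eef_rot: [180.0, 0.0, -172.5]
contact_force: [-0.4, -0.0, 0.1]
gripper_width: 0.0572
gripper_force: 0.0
```

Run:
```python
from h import *
s=r.get_state();t=r.capture("side");w=r.capture("wrist");p=r.capture("top")
O=np.array([.5826,.0291]);d=s["tcp_pos"][:2]-O;print(s["tcp_pos"],s["contact_force"],"jig",X@d,Y@d)
cv2.imwrite("pics/p8.png",np.hstack([cv2.resize(t[170:300,230:369],(400,374)),cv2.resize(p[145:245,235:342],(400,374))]))
```

```text
[0.60532665 0.0069016  0.07786343] [-0.39525545 -0.04587573  0.14197903] jig 0.019656538845623357 -0.02495776879083331
```

View pics/p8.png

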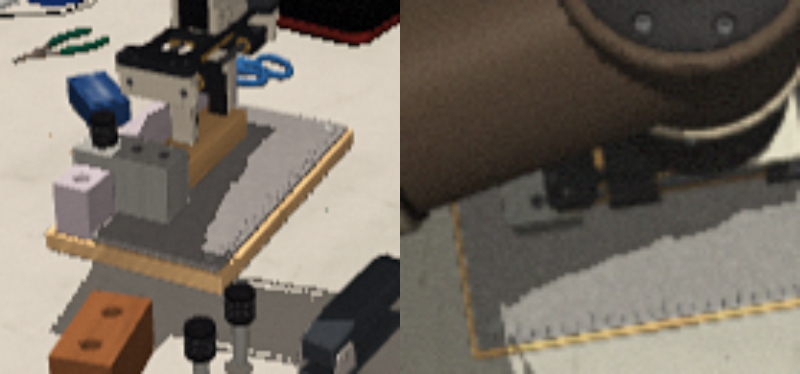

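The side view shows the batten against the fence and butted to the stop, with the pin still home. Pressing now.

Emit:
{"name": "jog_arm", "arguments": {
  "deltas": [
    [[0.3,0,0,-0.3,0],[0.3,0,0,-0.2,0],[0.3,0,0,-0.1,0],[0.3,0,0,-0.1,0],[0.3,0,0,0,0]]
  ]
}}

```text
time_s: 28.15
tcp_pos: [0.6053, 0.0068, 0.0732]
eef_rot: [-180.0, 0.1, -172.5]
contact_force: [-9.0, 1.2, 24.2]
gripper_width: 0.0569
gripper_force: 11.8
```

Emit:
{"name": "jog_arm", "arguments": {
  "deltas": [
    [[0.3,0.1,0.1,0,0],[0.3,0,0,0,0]]
  ]
}}

```text
time_s: 28.4
tcp_pos: [0.6054, 0.0069, 0.0732]
eef_rot: [-179.9, -0.1, -172.5]
contact_force: [-12.2, -2.0, 25.7]
gripper_width: 0.0567
gripper_force: 13.1
```

Emit:
{"name": "jog_arm", "arguments": {
  "deltas": [
    [[0.3,0.03,0.15,0,0],[0.3,0,0,0,0],[0.3,0,0,0,0]]
  ]
}}

```text
time_s: 28.78
tcp_pos: [0.6054, 0.0071, 0.0732]
eef_rot: [-179.8, -0.1, -172.5]
contact_force: [-10.3, -8.3, 25.8]
gripper_width: 0.057
gripper_force: 12.9
```

Run:
```python
from h import *
a=r.capture("side");g=a[170:300,230:369]
cv2.imwrite("pics/p9.png",cv2.resize(g[25:95,15:105],(792,616)[:2],interpolation=2)[:600])
s=r.get_state();f=s["contact_force"];print(f,X@f[:2],Y@f[:2],s["tcp_pos"])
```

```text
[-10.39065142  -8.71137343  25.55977085] -11.43246248520125 -7.290573743747346 [0.60543386 0.00706592 0.0731665 ]
```

View pics/p9.png

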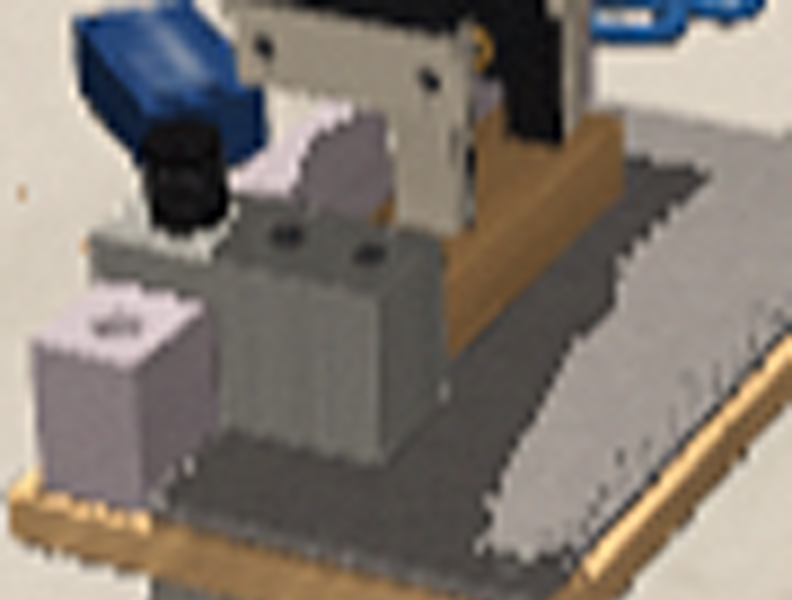

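Emit:
{"name": "jog_arm", "arguments": {
  "deltas": [
    [[0.3,0.08,-0.08,0,0],[0.3,0,0,0,0],[0.3,0,0,0,0],[0.3,0,0,0,0]]
  ]
}}

```text
time_s: 29.32
tcp_pos: [0.6055, 0.007, 0.0732]
eef_rot: [-179.9, -0.2, -172.5]
contact_force: [-14.8, -4.0, 29.0]
gripper_width: 0.0569
gripper_force: 14.4
```

Emit:
{"name": "jog_arm", "arguments": {
  "deltas": [
    [[0.3,0,0,0,0],[0.3,0,0,0,0],[0.3,0,0,0,0],[0.3,0,0,0,0]]
  ]
}}

```text
time_s: 29.82
tcp_pos: [0.6055, 0.007, 0.0732]
eef_rot: [-179.9, -0.2, -172.5]
contact_force: [-13.6, -2.6, 28.6]
gripper_width: 0.057
gripper_force: 14.4
```

The push is steady at about 29 N down and 14 N back, with no slip, so I'm handing the job in.

```bash
python3 -c "
from plant import r
print(r.close_job())"
```

```text
the job is handed in; nothing more can be done
None
```

I handed the job in at about 30 s; no verdict came back. The stop is pinned over the middle hole with the pin fully home. The batten is flat on the bed against the fence and stop, held by a slanting push of about 29 N down and 14 N back. The stapler, label roll and box of staples were not touched.

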